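# Pump up the hand lubricator until its indicator pin stands fully out

### The arm

A 6-joint arm with a two-finger parallel gripper is mounted at the origin on a cart in front of the work surface, level with it; the furniture and walls round the work are solid. World frame = base frame: x ahead of the robot, y to its left, z up, the work surface at z = 0. Lengths are in m, angles in rad, forces in N, time in s.
With the tool pointing down it reaches from about 0.375 to 0.9 m from the base axis. Payload 3.1 kg.
Tool frame: the origin (TCP) lies between the finger pads; the fingertips stand 25 mm ahead of it and the grasp point (between the pads) lies 6 mm ahead of it; y points along the fingers, x is the direction in which the jaws open and shut, and the axes are right-handed (so a half turn about y gives the same grasp; the last joint's range is limited). The gripper opens to 87 mm and grips with 3 to 60 N. Pads are 19 mm wide; open, the fingers measure 117 mm over their backs; the gripper's body (75 mm by 190 mm) begins 51 mm behind the grasp point.
Start: joints at [1.151, 0.527, 1.433, -0, 1.181, -0.178], TCP at [0.15, 0.607, 0.248] pointing down, gripper open.
Joint ranges: [-3.08, 3.08], [-0.75, 2.2], [0.22, 2.44], [-1.43, 4.57], [0, 2.65], [-2.85, 2.85]. Speed limits (rad/s): [2.79, 2.79, 3.14, 3.14, 3.14, 3.14].

### API

Orientations are given as a unit quaternion [x, y, z, w].
In Python, from rig import robot gives the robot as it stands.
- The arm moves only by the tool carry_out, never from a script. Its argument "moves" is a list of rows, each a list of 7 numbers: the opening, from 0 (shut) to 1 (fully open), then the shift along the tool's x, y, z in cm, then the turn, a rotation vector about the tool's x, y, z in rad. In form: [[grip, x, y, z, rx, ry, rz], ...]. A call has 1 to 20 rows; each row is the pose to reach, as a shift and turn from the pose commanded when the call began, along the tool's axes at that moment; what a row does not reach only later rows make up. A row lasts 1/10 s, in which the tool goes at most 50 mm and 8.59 degrees, less where a joint would pass 70% of its speed; a pose out of reach is approached as far as the arm can. A call with a gripper value outside its range is refused whole. The fingers move at their own pace and stop on an object; "force" is the grip in N (left out, the last holds). Time passes only in rows, so rows that repeat a pose let the fingers close. It gives the time, the measured TCP pose, the force and the opening at its end, in the units of the state.
- robot.get_obs(): the state, without advancing time (a new reading comes with each control period).
- robot.camera(name): name is "scene" or "side" or "wrist"; returns the picture (480x640x3 uint8, red, green, blue); there is no depth.
- robot.camera_params(name): a dict with "fx", "fy", "cx", "cy" (pixels), "extrinsics" (4x4, takes a point from camera to world coordinates); the wrist camera has in their place "mount" (4x4, takes a point from camera to tool coordinates, whose origin is the TCP and whose axes are the tool frame's). Camera axes: x right, y down, z forward; pixel columns grow to the right and rows downward; lengths in m; the calibration is good to about 2 mm. A picture is of the moment at which its call begins: read the wrist's pose just before it. camera_params takes no time and is no camera call.
- robot.hand_in(): hands the job in, once; it reports no verdict.
The state is a dict: "time": time; "q": joint angles; "joint_velocities": joint speeds; "joint_torque": joint torques, N m; "position": TCP position; "tool_rot": TCP orientation; "ft_force": force on the tool from outside, world axes, zero at the start; "moment": the same for the moment, N m; "grip_width": finger opening in m.
Only numpy, scipy, OpenCV 4.12 (cv2) and the standard library are available. Lean on these libraries where they do the work, as an engineer would, in place of code of your own. Each camera call takes 0.05 s, during which the arm holds its last target.

### The job

Check the hand lubricator before it is issued: swing its cock lever round until it lies in line over the indicator cylinder, then pump the plunger cap with full strokes until the indicator pin stands fully out of the end of the cylinder, and let the cap come back up. The lubricator just stands on the table, so only push the lever and press the cap: do not lift, tip or shove the lubricator, keep off the pin itself, and leave the parts standing around where they are.

Things in the scene. Friction and masses are not known exactly. Their poses are not given: they have to be found in the camera images.
- grease_pump: the hand lubricator, loose on the table, 3.5 to 5 kg, indicator end roughly toward the robot; 214 mm long (its y), 112 mm across (its x), 135 mm tall; dark foot 12 mm thick. Origin: under the foot, near its middle; z up. Along its y: pump barrel (61 mm across, 84 mm tall, cap on top) at -55 mm, square metal cock (40 mm wide, 64 mm tall) at +18 mm, indicator cylinder from +42 mm on.
- plunger_cap: round black cap on the barrel, 40 mm across its head, 29 mm tall, the only thing above the barrel. Origin: centre of its lower rim.
- plunger_top (a point): centre of the flat top of the plunger cap, 135 mm above the table when up. Press straight down here.
- plunger (a joint): travel of the plunger cap, 0 (up) to 0.020 m (bottom), against a spring of 5 N (top) to 10 N (bottom). Driving the pin adds about 3 N; once the pin is fully out a relief adds about 5 N and lets further strokes pass. Released, it comes up by itself. A full stroke (at least 0.016 m down, then back within 0.002 m of the top) drives the pin 6 mm (the first 2 to 10 mm), a short one not at all.
- lever_pivot (a point): point on the upright axis of the cock lever, at the height of the middle of the lever's grip (88 mm above the table).
- lever_grip (a point): middle of the black round grip sleeve of the cock lever (sleeve 13 mm thick and 46 mm long, its middle 63 mm from the pivot, its end 86 mm; underside 82 mm above the table). It moves with the lever.
- cock_lever (a joint): turn of the cock lever about its upright axis: 0 = shut, it points along the lubricator's +x (robot's left); 1.5 rad (stop) = open, it lies over the cylinder along the lubricator's +y (toward the robot). Growing values turn it counter-clockwise from above. It starts at 0 to 0.4. About 1 N at the grip turns it; it stays where left. While shut, the plunger only idles and the pin stays put.
- indicator_pin (a joint): how far the pin has been driven out, 0 (in) to 0.030 m (fully out, at its stop). Stiff: it keeps its place between strokes. It starts anywhere between 0 and 0.012 m.
- pin_rod: steel indicator pin, 10 mm thick, coming out along +y from the nut (y = +90 to +102 mm) at the end of the grey lying cylinder (40 mm thick, top 66 mm above the table). Pin axis 46 mm above the table; it stands 2 mm out of the nut when in and 32 mm when fully out, and then shows a dark turned groove near the nut. Origin: centre of its outer end.
- bush_tall: loose dark steel bush, 42 mm across, 62 mm tall, upright, on the robot's right of the work; origin under its centre
- bearing_small: loose ball bearing lying flat, 52 mm across, 15 mm tall, nearer the robot than the lubricator; origin under its centre
- pinion: loose dark pinion, 57 mm across, 30 mm tall, on the robot's right of the indicator end of the lubricator; origin under its centre
- bush_short: loose dark steel bush, 42 mm across, 50 mm tall, upright, in front right of the work; origin under its centre
- connector: loose grey plug connector, 34x98x23 mm, lying in front left of the work; origin under its centre
- filter_bowl: loose white filter with a black cap, 59 mm across, 114 mm tall, behind the lubricator; origin under its centre
- small_carton: loose small brown carton, 61x63x50 mm, in front right of the work; origin under its centre
- blue_box: loose blue carton, 56x76x62 mm, in front left of the work; origin under its centre

How it is judged:
By the outcome, as a careful person would: the job done as asked, in the order asked, and still so for the second after the job is handed in, with the robot touching nothing.
It also fails if it takes over 48 s, if anything falls off the work surface, if the arm or the gripper's body presses on something with over 40 N, if the wrist force passes 120 N, or if a joint passes its speed limit or range.

## Working session

There is one attempt and no reset: what is moved stays moved. The work goes in short steps, Python scripts to look and compute and a tool call to move; the robot and the scene stay as the last step left them, time stands still between calls to the robot, and variables do not carry over. Pictures are saved under pics/ and viewed, and the job is handed in when it is done.

Besides the shell and the picture viewer there is one more tool, called after "Request:" as name(argument=value, ...) on one line, values as JSON. carry_out: Moves the arm, as the interface text tells. Its arguments: {"type":"object","properties":{"moves":{"type":"array"},"force":{"type":"number"}},"required":["moves"]}

```bash
mkdir -p pics; ls
python3 - <<'E'
from rig import robot
import cv2,json
o=robot.get_obs();print(o)
for n in ["scene","side","wrist"]:
    im=robot.camera(n);cv2.imwrite(f"pics/{n}0.png",im[:,:,::-1]);p=robot.camera_params(n);print(n,p)
E
```

```text
pics
{'time': 0.0, 'q': array([ 1.15045327e+00,  5.28439237e-01,  1.43393326e+00, -1.60513048e-05,
        1.18139360e+00, -1.78546140e-01]), 'joint_velocities': array([-0.00046356, -0.00118593, -0.00038506,  0.00108766,  0.00334256,
       -0.00019115]), 'joint_torque': array([ 9.73414426e-04, -4.40043175e+01, -1.76593816e+01,  6.34613307e-02,
        5.81411412e-02, -1.73778681e-04]), 'position': array([0.14936969, 0.6061718 , 0.24657828]), 'tool_rot': array([ 0.55701429,  0.43537269, -0.43672672, -0.55628722]), 'ft_force': array([-0.14083688, -0.26794047,  0.18898208]), 'moment': array([-0.01137073, -0.00629115,  0.00369061]), 'grip_width': 0.08719625768317052}
scene {'fx': 447.1845068318631, 'fy': 447.1845068318631, 'cx': 324.01694603758375, 'cy': 238.84224262610056, 'extrinsics': array([[ 0.84124177, -0.28435641,  0.45984096,  0.12700095],
       [-0.54065126, -0.4378534 ,  0.71831791, -0.56428905],
       [-0.00291538, -0.85289263, -0.52207822,  0.59372041],
       [ 0.        ,  0.        ,  0.        ,  1.        ]])}
side {'fx': 550.6270299273681, 'fy': 550.6270299273681, 'cx': 322.4988474913376, 'cy': 233.25196689217123, 'extrinsics': array([[-0.89737223, -0.21661965,  0.38444637,  0.07737058],
       [-0.44065885,  0.485902  , -0.75479734,  1.07132162],
       [-0.02329932, -0.84674387, -0.53149032,  0.7725761 ],
       [ 0.        ,  0.        ,  0.        ,  1.        ]])}
wrist {'fx': 386.19749979214413, 'fy': 386.19749979214413, 'cx': 317.1009815754241, 'cy': 243.65503062812627, 'mount': array([[ 9.99999534e-01, -4.10187160e-04,  8.73898597e-04,
         5.31876003e-04],
       [-9.49464501e-04, -2.54213291e-01,  9.67147714e-01,
        -1.37402789e-01],
       [-1.74554936e-04, -9.67148093e-01, -2.54213562e-01,
         7.00467565e-02],
       [ 0.00000000e+00,  0.00000000e+00,  0.00000000e+00,
         1.00000000e+00]])}
```

View pics/scene0.png

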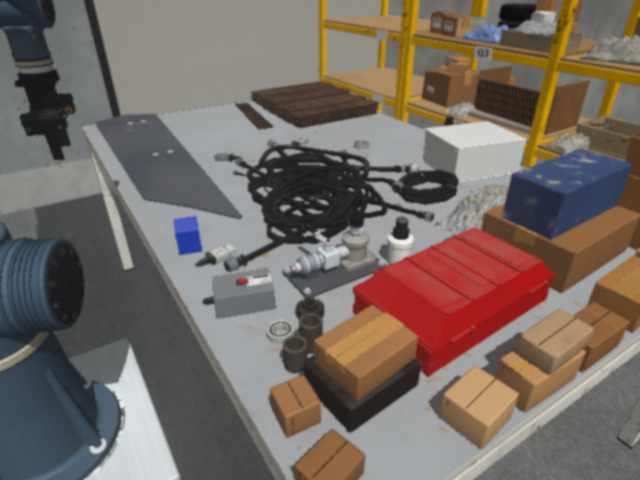

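View pics/side0.png

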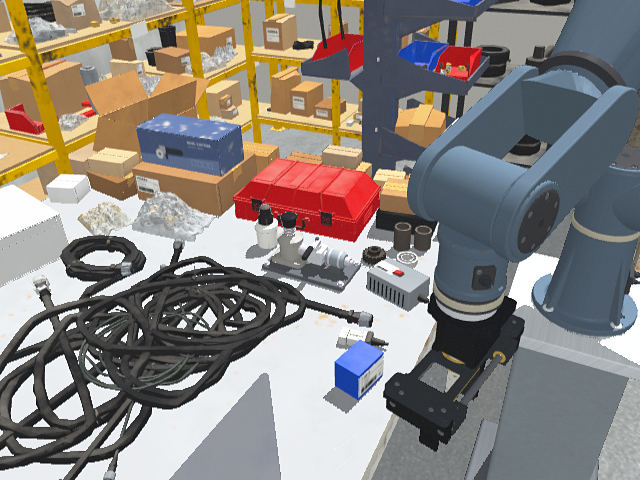

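Run:
```python
from rig import robot
from scipy.spatial.transform import Rotation as R
print(R.from_quat(robot.get_obs()['tool_rot']).as_matrix())
```

```text
[[ 2.39456056e-01 -6.93988731e-04 -9.70906955e-01]
 [ 9.70905847e-01 -1.50048405e-03  2.39456855e-01]
 [-1.62301076e-03 -9.99998633e-01  3.14497724e-04]]
```

Run:
```python
import cv2
a=cv2.imread('pics/scene0.png')[190:380,180:440];cv2.imwrite('pics/sc_z.png',cv2.resize(a,None,fx=3,fy=3,interpolation=cv2.INTER_CUBIC))
a=cv2.imread('pics/side0.png')[190:340,230:430];cv2.imwrite('pics/sd_z.png',cv2.resize(a,None,fx=4,fy=4,interpolation=cv2.INTER_CUBIC))
```

```text
(no output)
```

View pics/sc_z.png

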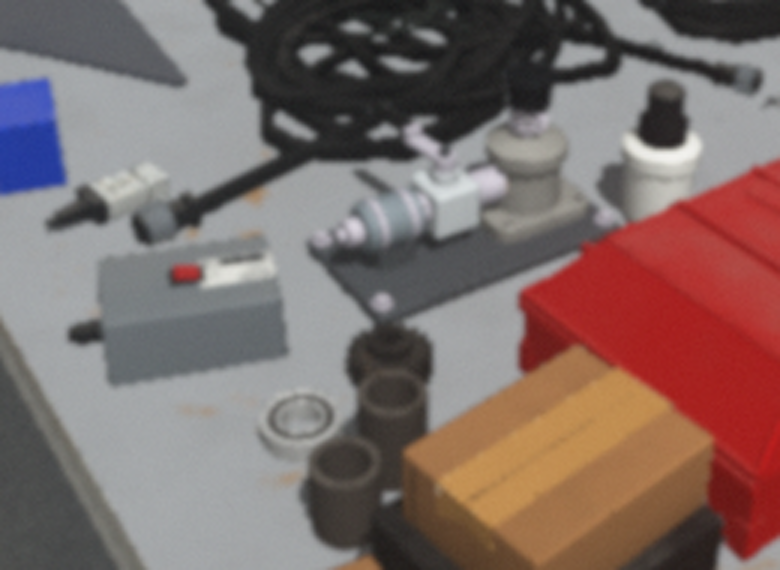

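View pics/sd_z.png

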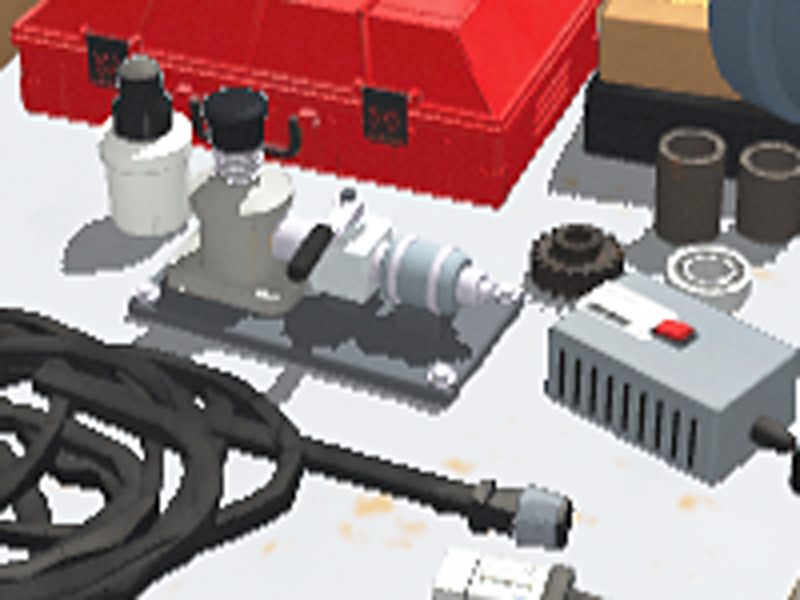

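```bash
cat > h.py <<'E'
import numpy as np
from rig import robot
def ray(n,u,v,T=None):
    p=robot.camera_params(n)
    d=np.array([(u-p['cx'])/p['fx'],(v-p['cy'])/p['fy'],1])
    E=p['extrinsics'] if T is None else T@p['mount']
    return E[:3,3],E[:3,:3]@d
def onz(n,u,v,z,T=None):
    o,d=ray(n,u,v,T);return o+d*(z-o[2])/d[2]
E
python3 - <<'E'
from h import *
S=lambda x,y:(x/4+230,y/4+190)
C=lambda x,y:(x/3+180,y/3+190)
for nm,n,p,z in [('cap','side',S(238,97),.135),('cap','scene',C(530,72),.135),('pin','side',S(518,295),.046),('pin','scene',C(320,243),.046),('grip','side',S(310,251),.088),('pivot','side',S(347,192),.098),('pivot','scene',C(448,160),.09),
 ('footnear','side',S(440,380),.016),('footfar','side',S(148,293),.016),('fr','scene',C(382,300),.016),('rr','scene',C(606,215),.016),
 ('filter','side',S(140,65),.114),('redbox','side',S(490,205),0),('boxtop','side',S(715,412),.06),('boxtop2','side',S(640,270),.06),('pinion','side',S(575,245),.03)]:
    print(nm,n,np.round(onz(n,*p,z),4))
E
```

```text
cap side [0.6447 0.1228 0.135 ]
cap scene [0.6458 0.1149 0.135 ]
pin side [0.4684 0.1223 0.046 ]
pin scene [0.4737 0.1232 0.046 ]
grip side [0.5671 0.1856 0.088 ]
pivot side [0.5683 0.1369 0.098 ]
pivot scene [0.5703 0.1073 0.09  ]
footnear side [0.4923 0.1771 0.016 ]
footfar side [0.6864 0.1719 0.016 ]
fr scene [0.4962 0.0776 0.016 ]
rr scene [0.6929 0.0746 0.016 ]
filter side [0.7376 0.0817 0.114 ]
redbox side [ 0.5485 -0.0226  0.    ]
boxtop side [0.3278 0.195  0.06  ]
boxtop2 side [0.4076 0.0898 0.06  ]
pinion side [0.4661 0.0396 0.03  ]
```

Request:
carry_out(moves=[[0,-34.7,0,-49.8,0,-0.24,0],[0,-34.7,0,-49.8,0,-0.24,0],[0,-34.7,0,-49.8,0,-0.24,0],[0,-34.7,0,-49.8,0,-0.24,0],[0,-34.7,0,-49.8,0,-0.24,0],[0,-34.7,0,-49.8,0,-0.24,0],[0,-34.7,0,-49.8,0,-0.24,0],[0,-34.7,0,-49.8,0,-0.24,0],[0,-34.7,0,-49.8,0,-0.24,0],[0,-34.7,0,-49.8,0,-0.24,0],[0,-34.7,0,-49.8,0,-0.24,0],[0,-34.7,0,-49.8,0,-0.24,0],[0,-34.7,0,-49.8,0,-0.24,0],[0,-34.7,0,-49.8,0,-0.24,0],[0,-34.7,0,-49.8,0,-0.24,0],[0,-34.7,0,-49.8,0,-0.24,0]])

```text
time: 1.75
position: [0.5485, 0.152, 0.2473]
tool_rot: [-0.5, -0.5, 0.5, 0.5]
ft_force: [-0.3, -0.1, 0.4]
grip_width: 0.0004
```

Run:
```python
from h import *
import cv2
from scipy.spatial.transform import Rotation as R
o=robot.get_obs();print(o['time'],o['position'],o['q'],o['joint_velocities'],o['ft_force'],o['grip_width'])
T=np.eye(4);T[:3,:3]=R.from_quat(o['tool_rot']).as_matrix();T[:3,3]=o['position'];np.save('T1.npy',T);print(T)
cv2.imwrite('pics/w1.png',robot.camera('wrist')[:,:,::-1])
```

```text
1.75 [0.54849495 0.15203993 0.24734615] [ 7.39189175e-02  4.53035980e-01  1.57424366e+00  4.66414573e-04
  1.11587819e+00 -1.49714246e+00] [ 0.00646063 -0.00480796 -0.00341816 -0.00136486 -0.0008318  -0.00102833] [-0.29926203 -0.09667205  0.35702845] 0.00038993250577091365
[[-5.95459905e-05 -1.59179987e-03 -9.99998731e-01  5.48494947e-01]
 [ 9.99999953e-01  3.02247162e-04 -6.00271808e-05  1.52039933e-01]
 [ 3.02342330e-04 -9.99998687e-01  1.59178180e-03  2.47346151e-01]
 [ 0.00000000e+00  0.00000000e+00  0.00000000e+00  1.00000000e+00]]
```

View pics/w1.png

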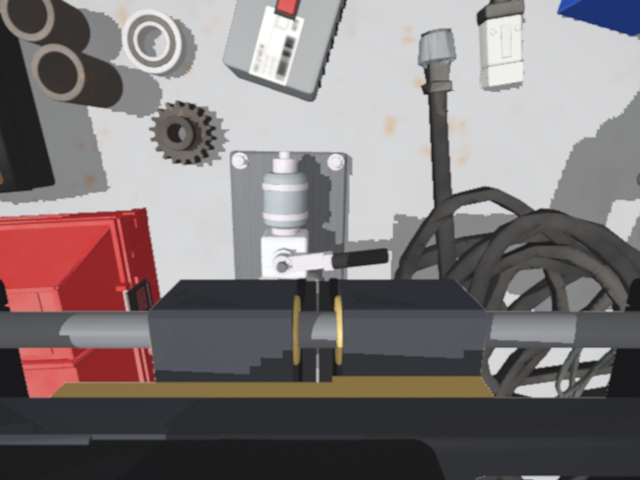

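Run:
```python
from h import *
T=np.load('T1.npy')
for nm,p,z in [('pivot',(282,263),.092),('gripmid',(361,258),.088),('gripend',(388,256),.088),('pin',(285,152),.046),('nut',(285,162),.046),('cyl_l',(263,190),.046),('cyl_r',(308,190),.046),('footL',(232,152),.012),('footR',(347,152),.012),('footLb',(233,270),.012),('sL',(239,160),.018),('sR',(336,161),.018),('cockL',(261,235),.064),('cockR',(309,235),.064),('cockB',(285,277),.064)]:
    print(nm,np.round(onz('wrist',*p,z,T),4))
```

```text
pivot [0.5712 0.1252 0.092 ]
gripmid [0.5683 0.1883 0.088 ]
gripend [0.5667 0.2099 0.088 ]
pin [0.4865 0.1257 0.046 ]
nut [0.4949 0.1255 0.046 ]
cyl_l [0.5188 0.1058 0.046 ]
cyl_r [0.5189 0.1452 0.046 ]
footL [0.4873 0.0732 0.012 ]
footR [0.4873 0.1813 0.012 ]
footLb [0.6039 0.0677 0.012 ]
sL [0.4944 0.0806 0.018 ]
sR [0.4953 0.1707 0.018 ]
cockL [0.555  0.1052 0.064 ]
cockR [0.555  0.1462 0.064 ]
cockB [0.593  0.1249 0.064 ]
```

Request:
carry_out(moves=[[0,2,0,-3,0,0,0],[0,3.8,0,-5.2,0,0,0],[0,3.8,0,-5.2,0,0,0],[0,3.8,3,-5.2,0,0,0],[0,3.8,6,-5.2,0,0,0],[0,3.8,9,-5.2,0,0,0],[0,3.8,12,-5.2,0,0,0],[0,3.8,13.5,-5.2,0,0,0],[0,3.8,14.2,-5.2,0,0,0],[0,3.8,14.2,-5.2,0,0,0],[0,3.8,14.2,-5.2,0,0,0]])

```text
time: 2.9
position: [0.6029, 0.1888, 0.1068]
tool_rot: [0.501, 0.5, -0.499, -0.5]
ft_force: [-0.2, 0.6, 0.8]
grip_width: 0.0007
```

Run:
```python
from h import *
import cv2
a=robot.camera('wrist')[:,:,::-1];cv2.imwrite('pics/w2.png',a)
a=robot.camera('side')[190:340,230:430,::-1];cv2.imwrite('pics/s2.png',cv2.resize(a,None,fx=4,fy=4,interpolation=cv2.INTER_CUBIC))
```

```text
(no output)
```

View pics/w2.png

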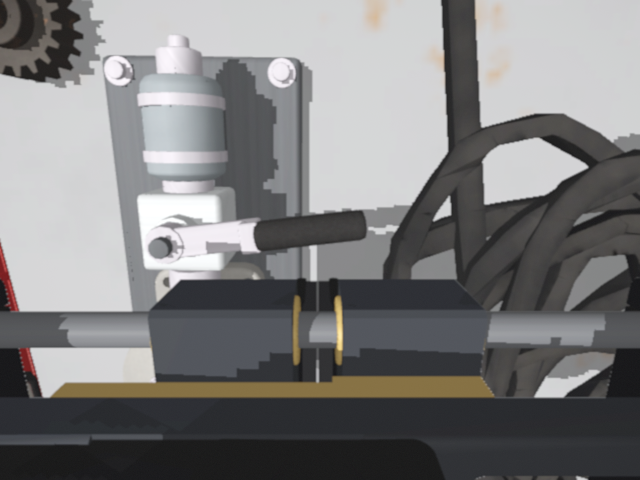

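View pics/s2.png

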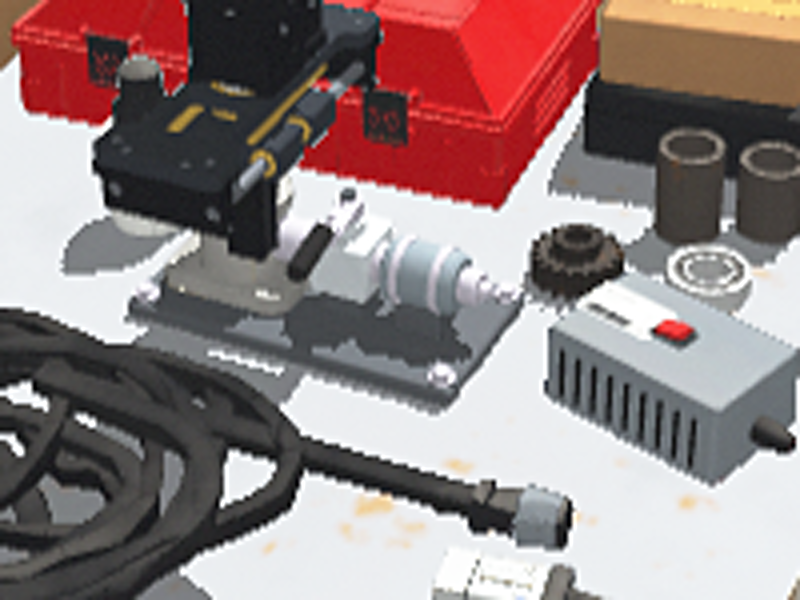

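```bash
cat >> h.py <<'E'
def way(th,P=np.array([.572,.1255]),r=.064):
    d=np.array([-np.sin(th),np.cos(th)]);t=np.array([-np.cos(th),-np.sin(th)])
    corner=np.array([.0095*np.sign(t[0]),.015*np.sign(t[1])])  # contacting corner rel. centre
    return P+r*d-t*.0065-corner
E
python3 - <<'E'
from h import *
o=robot.get_obs();c=o['position'];print(c,o['ft_force'])
for th in np.arange(0,1.56,.1):
    w=way(th); print(round(th,2),np.round(w,4),'tool x %.2f z %.2f'%((w[1]-c[1])*100,-(w[0]-c[0])*100))
E
```

```text
[0.6031272  0.18876316 0.10715046] [ 0.64504718  0.30235264 -0.82071243]
0.0 [0.588  0.1895] tool x 0.07 z 1.51
0.1 [0.5816 0.2048] tool x 1.61 z 2.15
0.2 [0.5752 0.2045] tool x 1.58 z 2.80
0.3 [0.5688 0.2036] tool x 1.48 z 3.43
0.4 [0.5626 0.202 ] tool x 1.32 z 4.06
0.5 [0.5565 0.1998] tool x 1.10 z 4.66
0.6 [0.5507 0.197 ] tool x 0.82 z 5.24
0.7 [0.5452 0.1936] tool x 0.49 z 5.79
0.8 [0.5401 0.1898] tool x 0.10 z 6.30
0.9 [0.5354 0.1854] tool x -0.34 z 6.77
1.0 [0.5312 0.1805] tool x -0.82 z 7.20
1.1 [0.5274 0.1753] tool x -1.34 z 7.57
1.2 [0.5242 0.1697] tool x -1.90 z 7.89
1.3 [0.5216 0.1639] tool x -2.49 z 8.16
1.4 [0.5195 0.1578] tool x -3.10 z 8.36
1.5 [0.5181 0.1515] tool x -3.73 z 8.50
```

Request:
carry_out(moves=[[0,0.8,0.4,0.2,0,0,0],[0,1.6,0.4,0.8,0,0,0],[0,1.6,0.4,1.6,0,0,0],[0,1.6,0.4,2.2,0,0,0],[0,1.6,0.4,2.8,0,0,0],[0,1.5,0.4,3.4,0,0,0],[0,1.3,0.4,4.1,0,0,0],[0,1.1,0.4,4.7,0,0,0],[0,0.8,0.4,5.2,0,0,0],[0,0.5,0.4,5.8,0,0,0],[0,0.1,0.4,6.3,0,0,0],[0,-0.3,0.4,6.8,0,0,0],[0,-0.8,0.4,7.2,0,0,0],[0,-1.3,0.4,7.6,0,0,0],[0,-1.3,0.4,7.6,0,0,0]])

```text
time: 4.5
position: [0.5252, 0.1749, 0.1014]
tool_rot: [-0.5, -0.499, 0.5, 0.501]
ft_force: [0.9, 0.0, -0.1]
grip_width: 0.0005
```

Run:
```python
from h import *
import cv2
o=robot.get_obs();c=o['position'];print(c,o['ft_force'])
a=robot.camera('wrist')[:,:,::-1];cv2.imwrite('pics/w3.png',a)
a=robot.camera('side')[190:340,230:430,::-1];cv2.imwrite('pics/s3.png',cv2.resize(a,None,fx=4,fy=4,interpolation=cv2.INTER_CUBIC))
```

```text
[0.52515469 0.17491921 0.10144963] [ 0.86241674  0.04045247 -0.05048934]
```

View pics/w3.png

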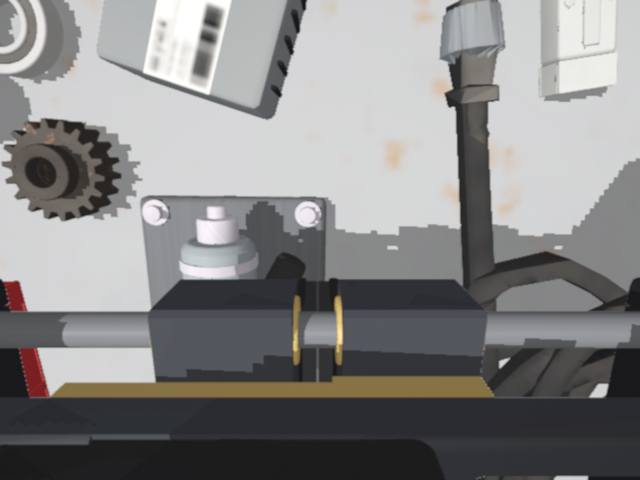

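View pics/s3.png

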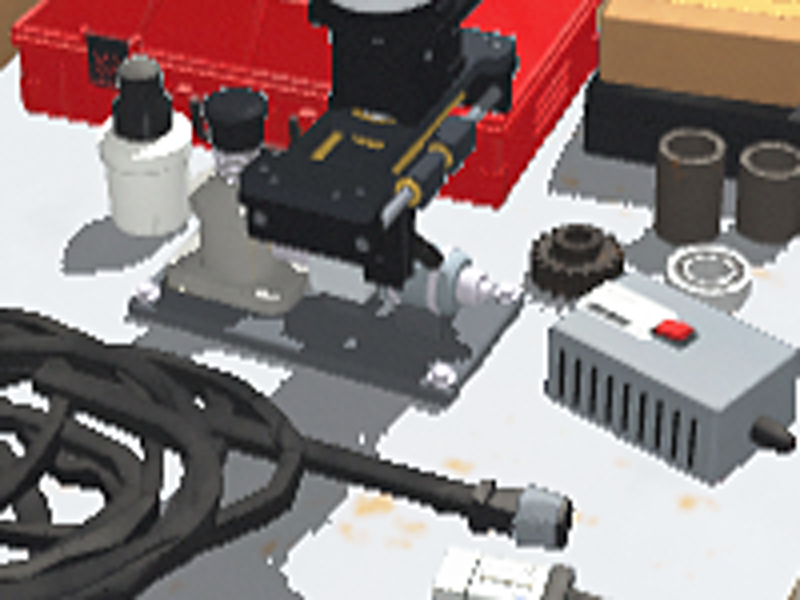

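Request:
carry_out(moves=[[0,-0.5,0,0.1,0,0,0],[0,-1.1,0,0.4,0,0,0],[0,-1.5,0,0.5,0,0,0],[0,-1.8,0,0.6,0,0,0],[0,-2.1,0,0.7,0,0,0],[0,-2.2,0,0.7,0,0,0],[0,-2.2,0,0.7,0,0,0]])

```text
time: 5.3
position: [0.5191, 0.1535, 0.1016]
tool_rot: [0.501, 0.5, -0.5, -0.5]
ft_force: [-0.5, 0.5, 0.9]
grip_width: 0.0003
```

Request:
carry_out(moves=[[0,-0.1,0,0,0,0,0],[0,-0.2,0,0,0,0,0],[0,-0.2,0,0,0,0,0]])

```text
time: 5.6
position: [0.519, 0.1517, 0.1015]
tool_rot: [-0.5, -0.5, 0.5, 0.5]
ft_force: [0.3, 1.1, 0.4]
grip_width: 0.0001
```

Request:
carry_out(moves=[[0,-0.1,0,0,0,0,0],[0,-0.1,0,0,0,0,0]])

```text
time: 5.8
position: [0.519, 0.1507, 0.1016]
tool_rot: [0.5, 0.5, -0.5, -0.5]
ft_force: [-0.7, 0.2, 0.6]
grip_width: 0.0005
```

Run:
```python
from h import *
import cv2
fs=[]
for i in range(1):
    o=robot.get_obs();print(o['position'],o['ft_force'])
    a=robot.camera('scene')[:,:,::-1];cv2.imwrite('pics/c4.png',cv2.resize(a[190:380,180:440],None,fx=3,fy=3,interpolation=cv2.INTER_CUBIC))
a=robot.camera('wrist')[:,:,::-1];cv2.imwrite('pics/w4.png',a)
o=robot.get_obs();print(o['position'],o['ft_force'])
```

```text
[0.51902677 0.15068193 0.10155883] [-0.74744799  0.21759266  0.58483083]
[0.51903377 0.15067881 0.10153377] [-0.59730297  0.15943955  1.05711808]
```

View pics/w4.png

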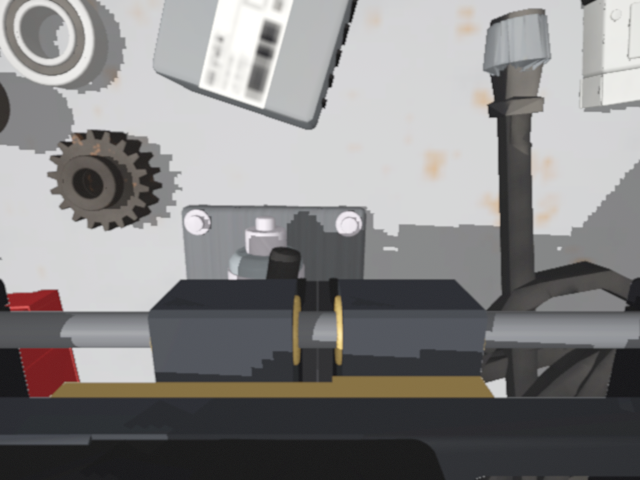

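View pics/c4.png

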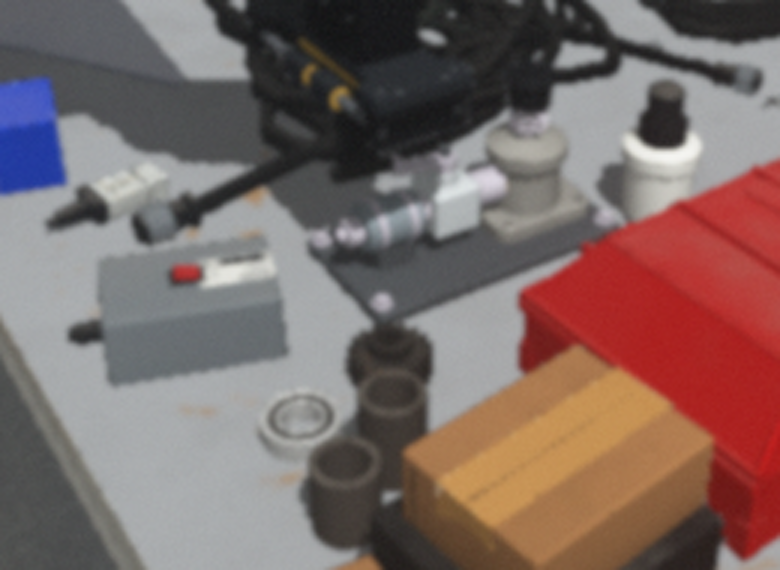

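Run:
```python
from h import *
from scipy.spatial.transform import Rotation as R
o=robot.get_obs()
T=np.eye(4);T[:3,:3]=R.from_quat(o['tool_rot']).as_matrix();T[:3,3]=o['position']
for nm,p,z in [('gripend',(284.5,255),.088),('gripL',(267,270),.088),('gripR',(301,270),.088),('pin',(264.5,218),.046),('nutL',(246,240),.046),('nutR',(284,240),.046),('sL',(197,222),.018),('sR',(348,223),.018)]:
    print(nm,np.round(onz('wrist',*p,z,T),4))
```

```text
gripend [0.4936 0.1383 0.088 ]
gripL [0.5    0.1309 0.088 ]
gripR [0.5    0.1449 0.088 ]
pin [0.4864 0.1249 0.046 ]
nutL [0.4979 0.1149 0.046 ]
nutR [0.4979 0.1345 0.046 ]
sL [0.4941 0.0816 0.018 ]
sR [0.4948 0.1696 0.018 ]
```

Request:
carry_out(moves=[[0,-0.2,0,0,0,0,0],[0,-0.4,0,0,0,0,0],[0,-0.4,0,0,0,0,0]])

```text
time: 6.2
position: [0.519, 0.1464, 0.1015]
tool_rot: [0.501, 0.499, -0.5, -0.5]
ft_force: [0.0, 0.4, 1.2]
grip_width: 0.0006
```

Request:
carry_out(moves=[[0,-0.1,0,0,0,0,0],[0,-0.2,0,0,0,0,0]])

```text
time: 6.4
position: [0.5189, 0.1447, 0.1015]
tool_rot: [-0.5, -0.5, 0.5, 0.501]
ft_force: [-0.6, 1.9, -0.3]
grip_width: 0.0003
```

Request:
carry_out(moves=[[0,-0.1,0,0,0,0,0],[0,-0.1,0,0,0,0,0]])

```text
time: 6.6
position: [0.5189, 0.144, 0.1015]
tool_rot: [-0.5, -0.5, 0.499, 0.501]
ft_force: [-1.4, 3.2, 0.1]
grip_width: 0.0005
```

Run:
```python
from h import *
import cv2
a=robot.camera('wrist')[:,:,::-1];cv2.imwrite('pics/w5.png',a)
o=robot.get_obs();print(o['position'],o['ft_force'])
```

```text
[0.51889803 0.14402036 0.10154313] [-0.868017    2.66766446 -0.48745202]
```

View pics/w5.png

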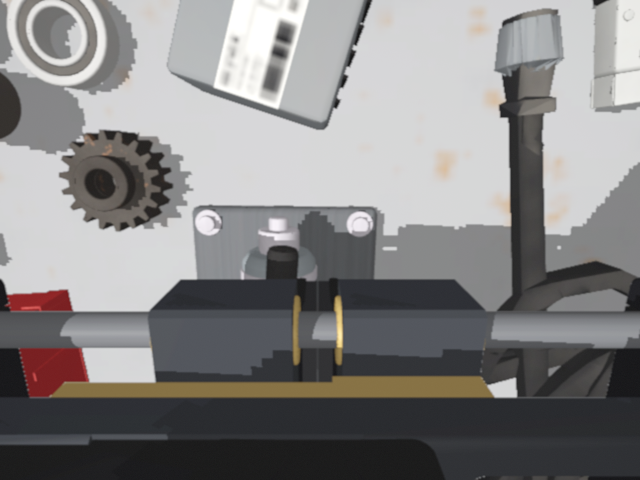

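Request:
carry_out(moves=[[0,1.5,0,0,0,0,0],[0,3,0,0,0,0,0],[0,3,-3,0,0,0,0],[0,3,-7,0,0,0,0],[0,3,-12,0,0,0,0],[0,2,-15,-3,0,0,0],[0,1,-15,-7,0,0,0],[0,0,-15,-11,0,0,0],[0,0,-15,-15,0,0,0],[0,0,-15,-15,0,0,0],[0,0,-15,-15,0,0,0],[0,0,-15,-15,0,0,0]])

```text
time: 7.85
position: [0.6676, 0.1444, 0.251]
tool_rot: [-0.5, -0.499, 0.5, 0.501]
ft_force: [0.3, -0.3, 0.0]
grip_width: 0.0008
```

Run:
```python
from h import *
import cv2
from scipy.spatial.transform import Rotation as R
o=robot.get_obs();print(o['position'],o['ft_force'])
T=np.eye(4);T[:3,:3]=R.from_quat(o['tool_rot']).as_matrix();T[:3,3]=o['position'];np.save('T6.npy',T)
a=robot.camera('wrist')[:,:,::-1];cv2.imwrite('pics/w6.png',a)
```

```text
[0.66762117 0.14441658 0.25103919] [ 0.31715297 -0.31228302  0.04224137]
```

View pics/w6.png

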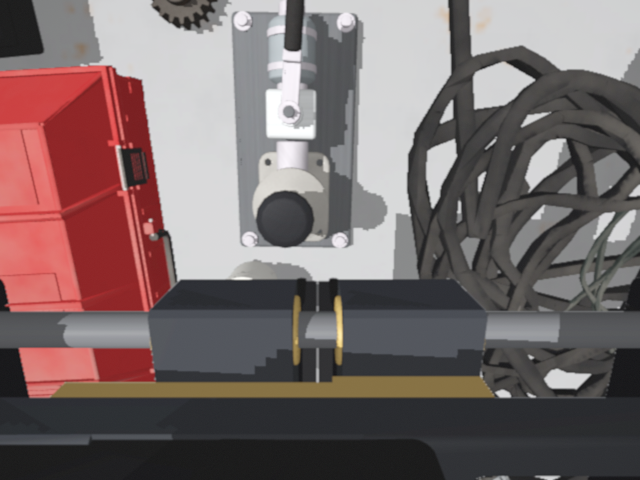

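Lever lies over the cylinder: pivot (289,112), lever up to (295,10). The cap top is at about (285,218).

Run:
```python
from h import *
T=np.load('T6.npy')
for nm,p,z in [('cap',(285,218),.135),('capL',(257,218),.135),('capR',(314,218),.135),('capT',(285,191),.135),('capB',(285,246),.135),('pivot',(289,112),.095),('levergrip',(295,20),.088),('bl',(250,240),.018),('br',(341,240),.018),('fl',(242,20),.018),('fr',(346,20),.018)]:
    print(nm,np.round(onz('wrist',*p,z,T),4))
```

```text
cap [0.6464 0.1239 0.135 ]
capL [0.6464 0.1052 0.135 ]
capR [0.6465 0.1433 0.135 ]
capT [0.6285 0.1243 0.135 ]
capB [0.6658 0.1235 0.135 ]
pivot [0.5764 0.1251 0.095 ]
levergrip [0.5149 0.13   0.088 ]
bl [0.6909 0.079  0.018 ]
br [0.691 0.169 0.018]
fl [0.4955 0.0809 0.018 ]
fr [0.4955 0.1705 0.018 ]
```

Request:
carry_out(moves=[[0,-1,0,1,0,0,0],[0,-2,1,2.1,0,0,0],[0,-2,4,2.1,0,0,0],[0,-2,7,2.1,0,0,0],[0,-2,8.5,2.1,0,0,0],[0,-2,8.5,2.1,0,0,0],[0,-2,8.5,2.1,0,0,0]])

```text
time: 8.6
position: [0.6483, 0.1238, 0.1674]
tool_rot: [0.501, 0.5, -0.499, -0.5]
ft_force: [0.5, -1.1, 0.5]
grip_width: 0.0005
```

Run:
```python
from h import *
import cv2
o=robot.get_obs();print(o['position'],o['ft_force'])
a=robot.camera('side')[190:340,230:430,::-1];cv2.imwrite('pics/s7.png',cv2.resize(a,None,fx=4,fy=4,interpolation=cv2.INTER_CUBIC))
```

```text
[0.64830377 0.123786   0.16736058] [ 0.46526981 -1.09639179  0.49853191]
```

View pics/s7.png

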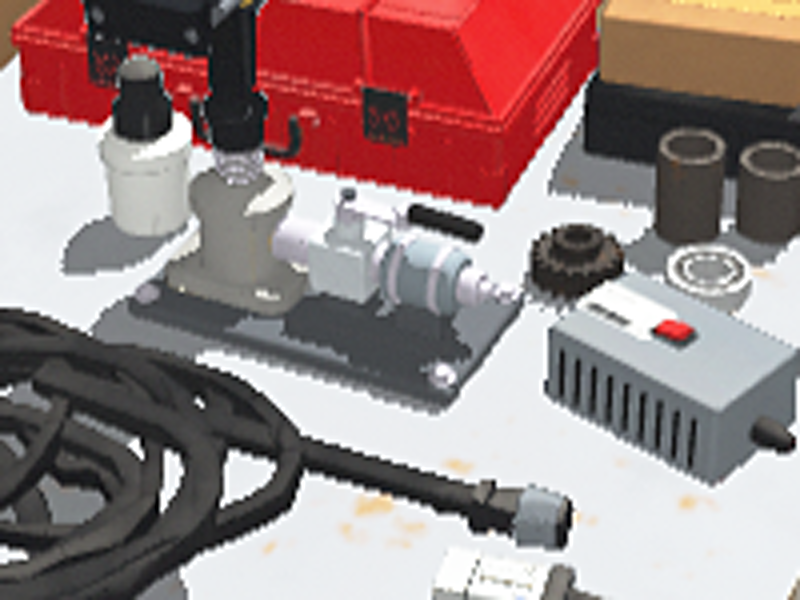

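Request:
carry_out(moves=[[0,0,0.3,0.2,0,0,0],[0,0,0.6,0.2,0,0,0],[0,0,1.0,0.2,0,0,0],[0,0,1.0,0.2,0,0,0],[0,0,1.0,0.2,0,0,0]])

```text
time: 9.15
position: [0.6465, 0.1236, 0.1573]
tool_rot: [0.501, 0.5, -0.499, -0.5]
ft_force: [-1.1, -0.0, 5.3]
grip_width: 0.0002
```

Request:
carry_out(moves=[[0,0,0.4,0,0,0,0],[0,0,0.8,0,0,0,0],[0,0,1.2,0,0,0,0],[0,0,1.5,0,0,0,0],[0,0,1.6,0,0,0,0],[0,0,1.6,0,0,0,0]])

```text
time: 9.75
position: [0.6465, 0.1236, 0.1425]
tool_rot: [0.501, 0.5, -0.499, -0.5]
ft_force: [-1.9, -0.3, 11.2]
grip_width: 0.0002
```

Request:
carry_out(moves=[[0,0,0.1,0,0,0,0],[0,0,0.1,0,0,0,0]])

```text
time: 9.95
position: [0.6465, 0.1236, 0.1416]
tool_rot: [0.501, 0.5, -0.499, -0.5]
ft_force: [-2.2, -0.0, 11.5]
grip_width: 0.0004
```

Request:
carry_out(moves=[[0,0,-0.5,0,0,0,0],[0,0,-1.0,0,0,0,0],[0,0,-1.6,0,0,0,0],[0,0,-2.2,0,0,0,0],[0,0,-2.2,0,0,0,0],[0,0,-2.2,0,0,0,0]])

```text
time: 10.55
position: [0.6455, 0.1234, 0.1608]
tool_rot: [-0.5, -0.499, 0.5, 0.501]
ft_force: [-0.8, 0.0, 0.3]
grip_width: 0.0003
```

Run:
```python
from h import *
import cv2
o=robot.get_obs();print(o['position'],o['ft_force'])
a=robot.camera('side')[190:340,230:430,::-1];cv2.imwrite('pics/s8.png',cv2.resize(a,None,fx=4,fy=4,interpolation=cv2.INTER_CUBIC))
```

```text
[0.64546413 0.12338661 0.16083186] [-0.78016171  0.0200541   0.33545056]
```

View pics/s8.png

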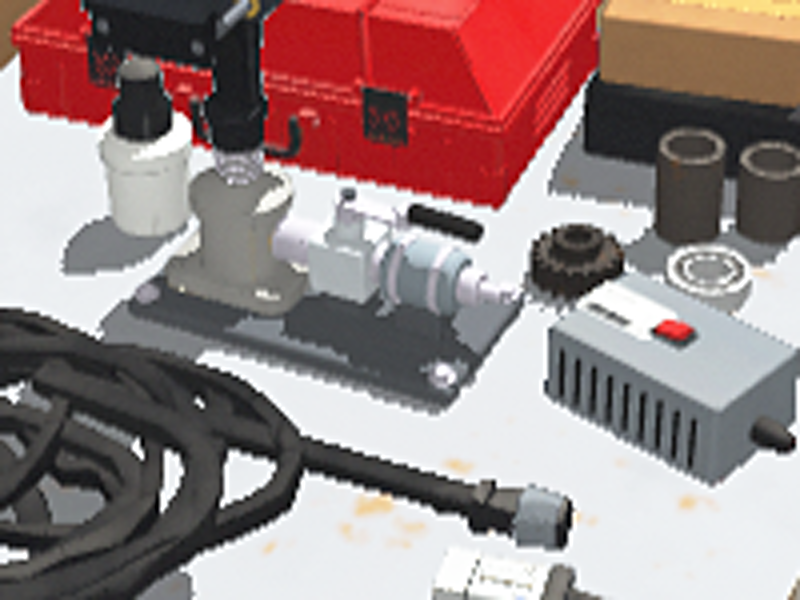

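Request:
carry_out(moves=[[0,0,0.6,0,0,0,0],[0,0,1.2,0,0,0,0],[0,0,1.8,0,0,0,0],[0,0,2.2,0,0,0,0],[0,0,2.2,0,0,0,0],[0,0,2.2,0,0,0,0],[0,0,1.4,0,0,0,0],[0,0,0.6,0,0,0,0],[0,0,-0.2,0,0,0,0],[0,0,-0.2,0,0,0,0],[0,0,-0.2,0,0,0,0],[0,0,0.6,0,0,0,0],[0,0,1.2,0,0,0,0],[0,0,1.8,0,0,0,0],[0,0,2.2,0,0,0,0],[0,0,2.2,0,0,0,0],[0,0,2.2,0,0,0,0]])

```text
time: 12.3
position: [0.6464, 0.1235, 0.1405]
tool_rot: [0.501, 0.5, -0.499, -0.5]
ft_force: [-1.8, 0.3, 10.5]
grip_width: 0.0007
```

Request:
carry_out(moves=[[0,0,-0.8,0,0,0,0],[0,0,-1.6,0,0,0,0],[0,0,-2.4,0,0,0,0],[0,0,-2.4,0,0,0,0],[0,0,-2.4,0,0,0,0]])

```text
time: 12.8
position: [0.6453, 0.1235, 0.1625]
tool_rot: [-0.5, -0.499, 0.5, 0.501]
ft_force: [-0.7, -0.4, 0.1]
grip_width: 0.0003
```

Run:
```python
from h import *
import cv2
o=robot.get_obs();print(o['position'],o['ft_force'])
a=robot.camera('side')[190:340,230:430,::-1];cv2.imwrite('pics/s9.png',cv2.resize(a,None,fx=4,fy=4,interpolation=cv2.INTER_CUBIC))
```

```text
[0.64530277 0.12345176 0.16245199] [-0.73533235 -0.43860074  0.11410547]
```

View pics/s9.png

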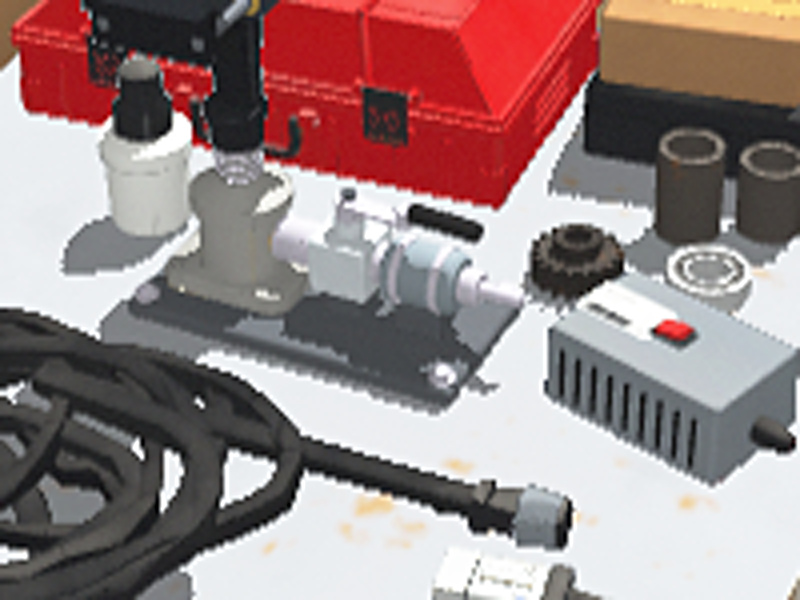

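Run:
```python
from h import *
import cv2
a=robot.camera('side')[235:280,320:375,::-1];b=cv2.imread('pics/side0.png')[235:280,320:375]
c=robot.camera('scene')[250:290,270:330,::-1];d=cv2.imread('pics/scene0.png')[250:290,270:330]
f=lambda x:cv2.resize(x,(390,290),interpolation=cv2.INTER_NEAREST)
cv2.imwrite('pics/z9.png',np.vstack([np.hstack([f(b),f(a)]),np.hstack([f(d),f(c)])]))
```

```text
(no output)
```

View pics/z9.png

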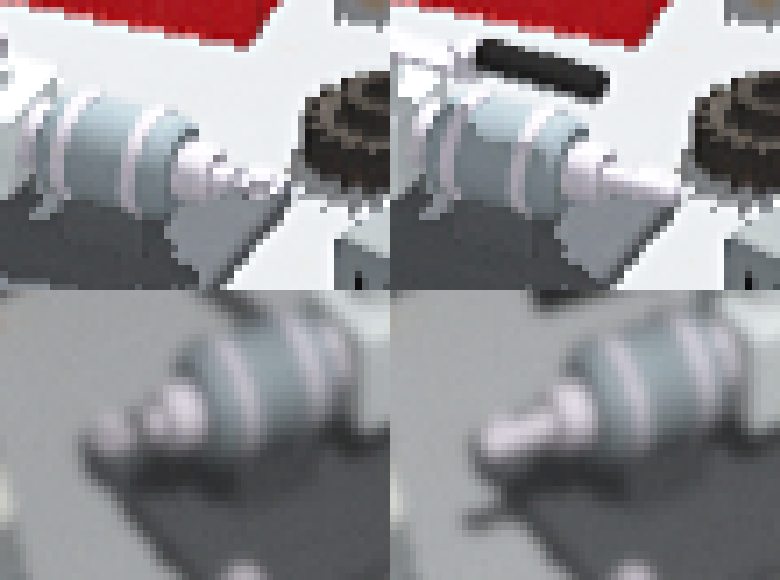

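Run:
```python
from h import *
print(onz('side',361.2,264.3,.046),onz('scene',270+(485-390)/6.5,250+(440-290)/7.25,.046))
print(onz('side',320+215/7.09,235+168/6.44,.046))
```

```text
[0.46407807 0.122725   0.046     ] [0.47061075 0.12653766 0.046     ]
[0.4916817  0.12123093 0.046     ]
```

Request:
carry_out(moves=[[0,0,0.6,0,0,0,0],[0,0,1.2,0,0,0,0],[0,0,1.8,0,0,0,0],[0,0,2.4,0,0,0,0],[0,0,2.4,0,0,0,0],[0,0,2.4,0,0,0,0]])

```text
time: 13.55
position: [0.6462, 0.1235, 0.1409]
tool_rot: [0.501, 0.5, -0.499, -0.5]
ft_force: [-2.2, -0.2, 9.2]
grip_width: 0.0004
```

Request:
carry_out(moves=[[0,0,-0.8,0,0,0,0],[0,0,-1.6,0,0,0,0],[0,0,-2.4,0,0,0,0],[0,0,-2.4,0,0,0,0],[0,0,-2.4,0,0,0,0]])

```text
time: 14.05
position: [0.6456, 0.1235, 0.1628]
tool_rot: [-0.5, -0.499, 0.5, 0.501]
ft_force: [-0.7, -0.3, 0.2]
grip_width: 0.0005
```

Request:
carry_out(moves=[[0,0,0.6,0,0,0,0],[0,0,1.2,0,0,0,0],[0,0,1.8,0,0,0,0],[0,0,2.4,0,0,0,0],[0,0,2.4,0,0,0,0],[0,0,2.4,0,0,0,0]])

```text
time: 14.65
position: [0.6462, 0.1235, 0.1405]
tool_rot: [0.501, 0.5, -0.499, -0.5]
ft_force: [-2.1, -0.3, 9.1]
grip_width: 0.0009
```

Request:
carry_out(moves=[[0,0,-0.8,0,0,0,0],[0,0,-1.6,0,0,0,0],[0,0,-2.4,0,0,0,0],[0,0,-2.4,0,0,0,0],[0,0,-2.4,0,0,0,0]])

```text
time: 15.15
position: [0.6454, 0.1235, 0.1626]
tool_rot: [-0.5, -0.499, 0.5, 0.501]
ft_force: [-0.7, -0.2, -0.5]
grip_width: 0.0003
```

Run:
```python
from h import *
import cv2
print(robot.get_obs()['position'])
a=robot.camera('side')[235:280,320:375,::-1];b=cv2.imread('pics/side0.png')[235:280,320:375]
c=robot.camera('scene')[250:290,270:330,::-1];d=cv2.imread('pics/scene0.png')[250:290,270:330]
f=lambda x:cv2.resize(x,(390,290),interpolation=cv2.INTER_NEAREST)
cv2.imwrite('pics/z10.png',np.vstack([np.hstack([f(b),f(a)]),np.hstack([f(d),f(c)])]))
```

```text
[0.64540643 0.12345848 0.1625664 ]
```

View pics/z10.png

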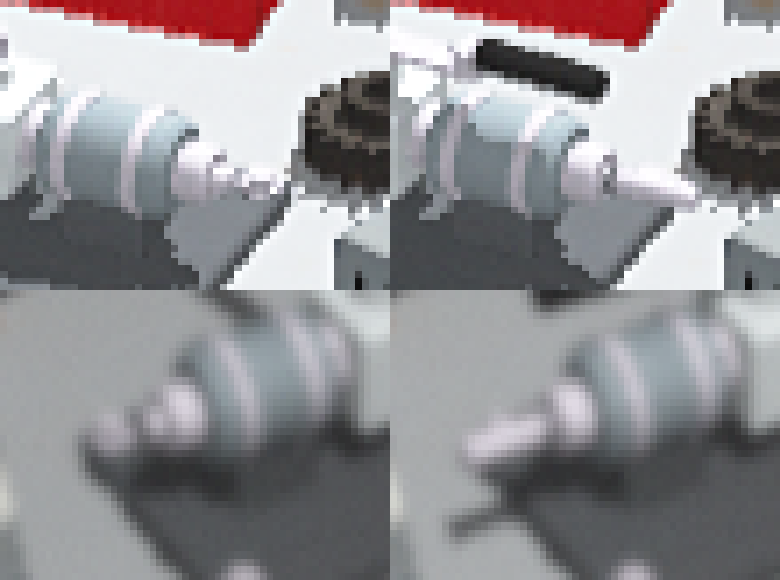

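Request:
carry_out(moves=[[0,0,0.6,0,0,0,0],[0,0,1.2,0,0,0,0],[0,0,1.8,0,0,0,0]])

```text
time: 15.55
position: [0.6461, 0.1235, 0.1465]
tool_rot: [0.501, 0.5, -0.5, -0.5]
ft_force: [-2.9, -0.6, 7.8]
grip_width: 0.0007
```

Request:
carry_out(moves=[[0,0,0.6,0,0,0,0],[0,0,0.6,0,0,0,0],[0,0,0.6,0,0,0,0]])

```text
time: 15.85
position: [0.6461, 0.1235, 0.1406]
tool_rot: [0.501, 0.5, -0.499, -0.5]
ft_force: [-3.3, -0.7, 9.5]
grip_width: 0.0003
```

Request:
carry_out(moves=[[0,0,-0.8,0,0,0,0],[0,0,-1.6,0,0,0,0],[0,0,-2.4,0,0,0,0],[0,0,-2.4,0,0,0,0],[0,0,-2.4,0,0,0,0]])

```text
time: 16.35
position: [0.6456, 0.1235, 0.1628]
tool_rot: [-0.5, -0.499, 0.5, 0.501]
ft_force: [-0.6, 0.1, -0.2]
grip_width: 0.0005
```

```bash
cp pics/z10.png pics/prev.png
python3 - <<'E'
from h import *
import cv2
print(robot.get_obs()['position'])
a=robot.camera('side')[235:280,320:375,::-1]
c=robot.camera('scene')[250:290,270:330,::-1]
f=lambda x:cv2.resize(x,(390,290),interpolation=cv2.INTER_NEAREST)
p=cv2.imread('pics/prev.png')[:,390:]
cv2.imwrite('pics/z11.png',np.hstack([p,np.vstack([f(a),f(c)])]))
E
```

```text
[0.64560195 0.12345219 0.16279063]
```

View pics/z11.png

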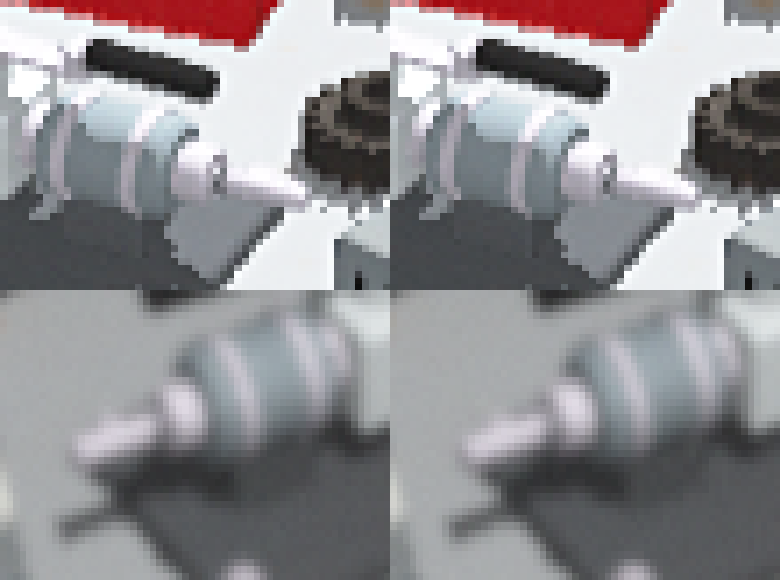

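Request:
carry_out(moves=[[0,0,-3,0,0,0,0],[0,0,-6,0,0,0,0],[0,0,-6,4,0,0,0],[0,0,-6,8,0,0,0],[0,0,-6,11,0,0,0],[0,0,-6,12,0,0,0],[0,0,-6,12,0,0,0],[0,0,-6,12,0,0,0],[0,0,-6,12,0,0,0]])

```text
time: 17.35
position: [0.5281, 0.1235, 0.2236]
tool_rot: [0.501, 0.5, -0.499, -0.5]
ft_force: [0.5, 0.4, -0.5]
grip_width: 0.0004
```

Run:
```python
from h import *
import cv2
from scipy.spatial.transform import Rotation as R
o=robot.get_obs();print(o['position'],o['ft_force'])
T=np.eye(4);T[:3,:3]=R.from_quat(o['tool_rot']).as_matrix();T[:3,3]=o['position'];np.save('T12.npy',T)
a=robot.camera('wrist')[:,:,::-1];cv2.imwrite('pics/w12.png',a)
a=robot.camera('side')[190:340,230:430,::-1];cv2.imwrite('pics/s12.png',cv2.resize(a,None,fx=4,fy=4,interpolation=cv2.INTER_CUBIC))
```

```text
[0.52809873 0.12354625 0.22359651] [ 0.53782225  0.43416696 -0.45128275]
```

View pics/w12.png

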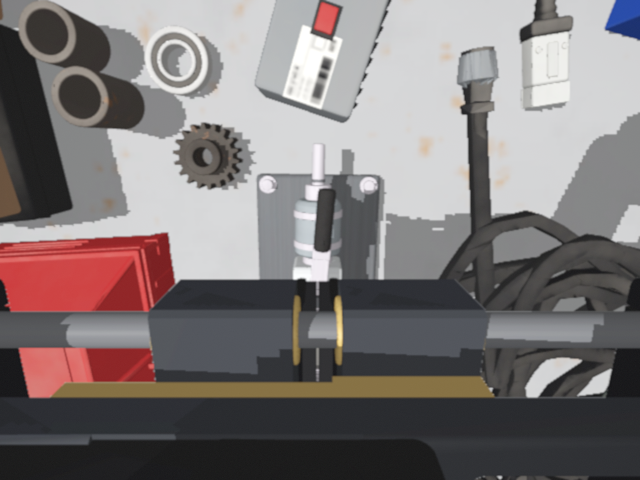

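View pics/s12.png

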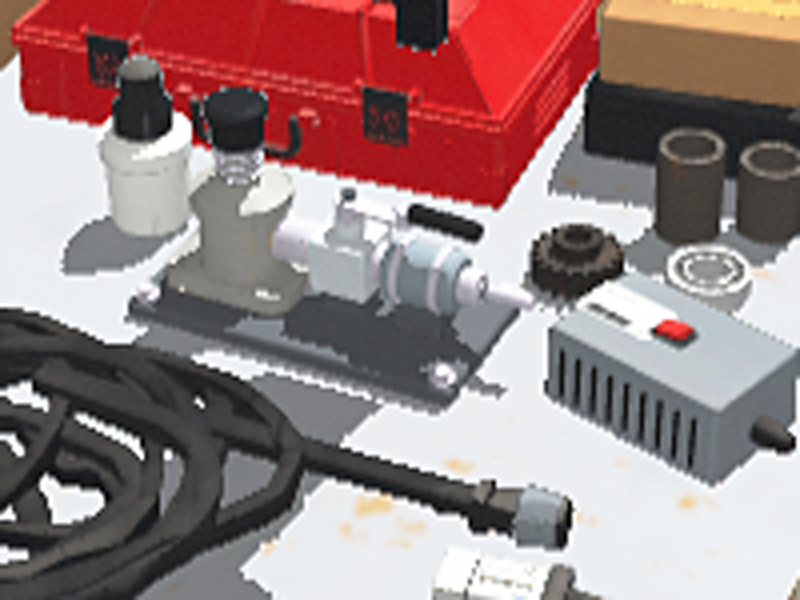

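Run:
```python
from h import *
import cv2
T=np.load('T12.npy')
a=cv2.imread('pics/w12.png')[130:290,270:370];cv2.imwrite('pics/z12.png',cv2.resize(a,None,fx=3.7,fy=3.7,interpolation=cv2.INTER_CUBIC))
for nm,p,z in [('pin',(319,143.5),.046),('nutend',(318.5,184),.046),('nutend_top',(318.5,183),.055),('sL',(267,184),.018),('sR',(368,185),.018)]:print(nm,np.round(onz('wrist',*p,z,T),4))
```

```text
pin [0.4597 0.1262 0.046 ]
nutend [0.4915 0.1258 0.046 ]
nutend_top [0.4897 0.1257 0.055 ]
sL [0.4943 0.0805 0.018 ]
sR [0.4954 0.1696 0.018 ]
```

View pics/z12.png

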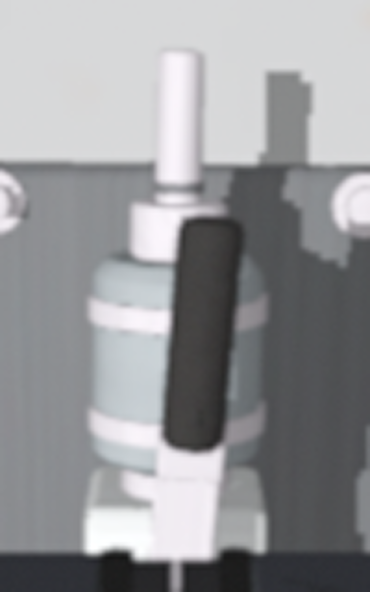

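```bash
python3 -c "
from rig import robot
print(robot.hand_in(), robot.get_obs()['time'])"
```

```text
the job is handed in; nothing more can be done
the job is handed in; nothing more can be done
```

I swung the cock lever round to its stop, then pumped the plunger cap six times until the pin stood fully out. I handed the job in at about 17.5 s with the arm clear of everything.

**Lever:** I pushed it with closed fingers from behind. It met the stop at about 3 N. The last wrist picture shows it lying over the cylinder, at about 1.48 to 1.5 rad.

**Cap:** Each press went about 18.5 to 19.5 mm down at 9 to 11.5 N. The cap was back up after the last stroke.

**Pin:** It stands about 32 mm out of the nut, with the dark groove showing. The sixth stroke did not move it any further, so it is at its stop.

**Surroundings:** The foot screws measure in the same place as at the start, to about 1 mm. The parts around it look undisturbed in the pictures.

**Didn't match:** The bottom force never showed the extra 5 N from the relief. It stayed near 9 to 9.5 N on the last three strokes, where I expected about 15 N. I therefore judged "fully out" from the pictures, not from the force.

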